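Close the model railway's lift-up bridge and lock it with its ball-lock pin

TASK

Close the raised bridge: press its free end gently down until it is fully seated. Then take the ball-lock pin (the one with the push button) from the rack, slide it from the robot's side through the fork and the bridge's lug until its shoulder is home against the fork, never forcing it with more than about 15 N, and let go so that the balls lock. Then prove the lock: with the button out, pull the pin's head outwards with 6 to 15 N for half a second, and leave it locked in the closed bridge with nothing else disturbed.

Things in the scene. Friction and masses are not known exactly. Their poses are not given: they have to be found in the camera images.
- bridge: Fixed part of a model railway's lift-up bridge: stone-faced approaches with track, a plinth and a steel lock fork. Origin on the table under lock; z up, y along the track from the hinge to the free end, x across the track, away from the robot. Track centre line at x 111 mm, rail tops 94 mm up. The lug hangs in the fork between its cheeks.
- lock (a point): Nominal lock centre, axes as bridge, 55 mm up, on the robot's-side face of the fork's near cheek (6 mm thick, 44 mm long in y, 31 to 69 mm up, round hole 13.5 mm). CAUTION: the fork is bolted through slots: the true axis of its holes runs along x at this height but up to 14 mm off this point either way in y. Look or feel for it; the fork does not shift under 90 N.
- fork_far (a point): As lock, on the outer face of the far cheek, 28 mm farther in x (a 6 mm cheek with the same hole). Between the cheeks, at x 9 to 19 mm, comes the bridge's lug: its slot, 44 mm long in y and 13.5 mm high, is in line with the fork's holes wherever the fork stands, once the bridge is closed. The lug's arm passes over this cheek, 74 to 82 mm up.
- span_end (a point): Middle of the top of the steel tread plate, 78 mm (x) by 36 mm (y), at the free end of the span: the place to press. Closed, it is 95 mm above the table, 111 mm in x and 14 mm in y from lock.
- span (a joint): Lift of the white truss span, rad: 0 closed on its seat (a hard stop), grows as the free end rises. span_end is 316 mm from the hinge along the span and 18 mm above it. The hinge is stiff: the span stays where it is left and goes down under 1 to 4 N at its end.
- hinge (a point): Axis of the span's hinge (along bridge's x), over the track's centre line, 77 mm up.
- rack: Fixed wooden base 64 x 120 mm with two pairs of V rests at y -30 and +30 mm, in which the pins lie along the rack's x, axes 45 mm above the table, to be lifted straight up. The rests, at x -20 and +20 mm, hold the pins from below and reach no higher than their axes. Origin at the middle of the underside.
- pin: Ball-lock pin, about 110 g, lying level in one of the rack's two places. Origin on its axis at the shoulder face, x from head to nose. Shank 12 mm thick, x 0 to 46, its last 6 mm tapering to 9 mm. Shoulder 18 mm thick, x -4 to 0. Neck 12 mm thick, x -38 to -4. Two locking balls at x 32.5 stand out to 8.5 mm from the axis and draw in while the button is pressed.
- pin_head (a point): Middle of the pin's round aluminium head, 40 mm across, 6 mm thick (pin x -44 to -38). Behind it is the black mushroom button, 30 mm across, face at x -56, or -51 pressed. Press it by squeezing button and head together, 18 mm wide free and 13 mm pressed, with the fingers closing along the pin's axis, one over the neck, tips 7 mm above the axis.
- pin_nose (a point): End of the pin's nose, on its axis, 46 mm from the origin. With the button out the pin can neither enter nor leave the fork; home in it with the balls out, it keeps about 1.5 mm of end play.
- pin_button (a joint): Travel of the pin's button, m: 0 out (balls out, locked), 0.005 fully pressed (balls in); 4 N starts it, 9 N presses it fully; a spring returns it.
- plain_pin: Plain steel clevis pin, no button, a ring for a head, in the rack's other place; not used.
- sedan: Model car, 105 x 40 x 35 mm, on the table; leave alone.
- pickup: Model pickup, 105 x 40 x 37 mm, on the table; leave alone.
- boxcar: Brown model boxcar, 60 x 156 x 77 mm, on the rails beyond the bridge's free end; leave alone.
- screwdriver: Screwdriver, 150 mm long, on the table; leave alone.
- glue: Small glue bottle, 32 mm across, 62 mm tall, standing on the table; leave alone.
There are look-alikes about, which are no part of the job. What is shaped like the pin but blue or purple is not meant.

How it is judged:
By the outcome, as a careful person would: the job done as asked, in the order asked, and still so for the second after the job is handed in, with the robot touching nothing.
It also fails if it takes over 72 s, if anything falls off the work surface, if the arm or the gripper's body presses on something with over 40 N, if the wrist force passes 120 N, or if a joint passes its speed limit or range.

ROBOT

A 6-joint arm with a two-finger parallel gripper is mounted at the origin on the work surface. World frame = base frame: x ahead of the robot, y to its left, z up, the work surface at z = 0. Lengths are in m, angles in rad, forces in N, time in s.
With the tool pointing down it reaches from about 0.35 to 0.8 m from the base axis. Payload 7.3 kg.
Tool frame: the origin (TCP) lies midway between the tips of the shut fingers; the grasp point (between the pads) lies 19 mm behind it; z points along the fingers, y is the line along which they close (so a half turn about z gives the same grasp; the last joint's range is limited). The gripper opens to 85 mm and grips with 20 to 120 N. Pads are 22 mm wide; open, the fingers measure 114 mm over their backs; the gripper's body (76 mm by 85 mm) begins 54 mm behind the grasp point. The pads swing forward as they close: fully open they stand 13 mm farther back than shut.
Start: joints at [-1.379, 0.342, 1.524, -0, 1.275, -0.146], TCP at [0.174, -0.495, 0.231] pointing down, gripper open.
Joint ranges: [-2.53, 2.53], [-0.77, 2.02], [0.04, 2.7], [-1, 4.14], [0.28, 2.66], [-3.11, 3.11]. Speed limits (rad/s): [2.57, 2.57, 3.14, 3.14, 3.14, 3.14].

INTERFACE

Orientations are given as [roll, pitch, yaw] about the fixed x, y, z axes, in that order (R = Rz(yaw) Ry(pitch) Rx(roll)).
In Python, from bench import manip gives the robot as it stands.
- The arm moves only by the tool move_arm, never from a script. Its argument "plan" is one flat list of numbers, 4 for each row, row after row: the shift along the world's x, y, z in mm, then the turn about the world's z in rad. A call has 1 to 12 rows; each row shifts and turns the commanded pose from where the row before left it; what a row does not reach is not made up. A row lasts 1/8 s, in which the tool goes at most 62.5 mm and 10.7 degrees, less where a joint would pass 70% of its speed; a pose out of reach is approached as far as the arm can. A call is refused whole if a number of a shift passes 62.5 or a number of a turn 0.188, either way. A call with a gripper value outside its range is refused whole. "grip" is the opening, from -1 (shut) to 1 (fully open), set as the call begins (left out, the last holds). The fingers move at their own pace and stop on an object; "grip_force" is the grip in N (left out, the last holds). Time passes only in rows, so rows that do not move let the fingers close. It gives the time, the measured TCP pose, the force, the opening and the grip force at its end, in the units of the state.
- manip.get_state(): the state, without advancing time (a new reading comes with each control period).
- manip.grab_frame(name): name is "side" or "top" or "wrist"; returns a dict with "image" (384x512x3 uint8, red, green, blue), "depth" (384x512 float32, m along the optical axis (not along the pixel's ray), 0 where there is no reading), "fx", "fy", "cx", "cy" (pixels), "k1" (the pictures are not rectified: a ray, as slopes to the right and down, at radius r is drawn at 1 + k1 r^2 times it, then the intrinsics apply), "R" (3x3) and "t" (3): a world point X has camera coordinates R X + t; the wrist camera has in their place "tool_from_camera" (4x4, takes a point from camera to tool coordinates, whose origin is the TCP and whose axes are the flange's). Camera axes: x right, y down, z forward; pixel columns grow to the right and rows downward; lengths in m; the calibration is good to about 2 mm. A picture is of the moment at which its call begins: read the wrist's pose just before it.
- manip.close_job(): hands the job in; it is judged then, once.
Trained networks look in the newest picture that a camera, given by its name, has taken for a name from the list of things; names that differ only in an ending like _2 or _b are one class to them, and where a whole thing is asked for, a point or a joint stands for the part that bears it (a point fixed in the world has none). Each returns a list of dicts, best first, with "conf" (0 to 1); they miss things now and then, are a little off and sometimes report something else, mostly with a low value. They report only what shows in the picture. A call takes as long as a camera call. They do not tell look-alikes from the thing itself.
- manip.spot_in(label, camera): "location" ([x, y, z] in m, in world coordinates, good to about 4 mm: the middle of the surface that is visible of it).
- manip.masks_of(label, camera): "region" (384x512 bool, what is visible of it).
- manip.tip_of(label, camera): "location" ([x, y, z] in m, in world coordinates, good to about 4 mm: a listed point, or the origin of a listed thing).
The state is a dict: "time": time; "q": joint angles; "qvel": joint speeds; "joint_torque": joint torques, N m; "eef_pos": TCP position; "orientation": TCP orientation; "contact_force": force on the tool from outside, world axes, zero at the start; "torque": the same for the moment, N m; "grip_width": finger opening in m; "grasp_force": force on a finger pad.
Only numpy, scipy, OpenCV 4.12 (cv2) and the standard library are available. Lean on these libraries where they do the work, as an engineer would, in place of code of your own. Each camera call takes 0.05 s, during which the arm holds its last target. There are 200 camera calls.

## Working session

There is one attempt and no reset: what is moved stays moved. The work goes in short steps, Python scripts to look and compute and a tool call to move; the robot and the scene stay as the last step left them, time stands still between calls to the robot, and variables do not carry over. Pictures are saved under pics/ and viewed, at most 10 in all, crops included, and the job is handed in when it is done.

Besides the shell and the picture viewer there is one more tool, called after "Request:" as name(argument=value, ...) on one line, values as JSON. move_arm: Moves the arm, as the interface text tells. Its arguments: {"type":"object","properties":{"plan":{"type":"array","items":{"type":"number"}},"grip":{"type":"number"},"grip_force":{"type":"number"}},"required":["plan"]}

```bash
mkdir -p pics; ls; cat > h.py <<'E'
import numpy as np, cv2
from bench import manip as m
def save(f,n): cv2.imwrite('pics/'+n,cv2.cvtColor(f['image'],cv2.COLOR_RGB2BGR))
def rays(f,u,v):
    x=(u-f['cx'])/f['fx'];y=(v-f['cy'])/f['fy'];a,b=x,y
    for _ in range(8):
        s=1+f['k1']*(a*a+b*b);a,b=x/s,y/s
    return a,b
def world(f,u,v,d=None,st=None):
    u=np.asarray(u,float);v=np.asarray(v,float)
    if d is None:d=f['depth'][v.round().astype(int),u.round().astype(int)]
    a,b=rays(f,u,v);P=np.stack([a*d,b*d,d*np.ones_like(a)],-1)
    if 'R' in f:return (P-f['t'])@f['R']
    from scipy.spatial.transform import Rotation as Ro
    T=f['tool_from_camera'];P=P@T[:3,:3].T+T[:3,3]
    return Ro.from_euler('xyz',st['orientation']).apply(P)+st['eef_pos']
def cloud(f,st=None):
    v,u=np.mgrid[:384,:512];return world(f,u,v,f['depth'],st)
E
python3 - <<'E'
from h import *
st=m.get_state();print(st)
for c in('top','side'):
    f=m.grab_frame(c);save(f,c+'0.png')
    for l in ['bridge','lock','fork_far','span_end','hinge','rack','pin','pin_head','pin_nose','plain_pin']:
        r=m.tip_of(l,c);print(c,l,[(round(x['conf'],2),np.round(x['location'],4).tolist()) for x in r[:4]])
E
```

```text
pics
{'time': 0.0, 'q': array([-1.37901444e+00,  3.42705346e-01,  1.52500992e+00, -3.86549887e-05,
        1.27538251e+00, -1.45984261e-01]), 'qvel': array([-0.00016147,  0.00077432,  0.0002603 , -0.00025537, -0.00068096,
       -0.00062423]), 'joint_torque': array([ 1.01921007e-03, -4.33669317e+01, -2.46014500e+01, -1.21375579e-04,
        7.70113635e-03,  2.01146679e-05]), 'eef_pos': array([ 0.17391647, -0.49493882,  0.23063745]), 'orientation': array([-3.14009817e+00, -1.82373847e-04,  3.37777290e-01]), 'contact_force': array([-0.35571075,  0.18450802, -0.42332891]), 'torque': array([-0.04396048,  0.0218498 ,  0.00229087]), 'grasp_force': 0.0, 'grip_width': 0.08586594136815562}
top bridge [(0.98, [0.5558, 0.0918, -0.0013])]
top lock [(0.76, [0.5563, 0.0882, 0.0536])]
top fork_far [(0.89, [0.5827, 0.0934, 0.0551])]
top span_end [(0.92, [0.6702, 0.0876, 0.1847]), (0.47, [0.3988, 0.382, 0.0004])]
top hinge [(0.8, [0.6897, -0.2068, 0.073])]
top rack [(0.97, [0.4223, -0.2866, 0.0015])]
top pin [(0.62, [0.2674, -0.3463, 0.0147]), (0.55, [0.555, -0.3913, 0.0145])]
top pin_head [(0.82, [0
[... 283 characters left out ...]
 [0.5594, 0.0893, 0.0532])]
side lock [(0.66, [0.5583, 0.0876, 0.0529])]
side fork_far [(0.71, [0.5859, 0.0915, 0.0621])]
side span_end [(0.71, [0.6677, 0.0887, 0.188])]
side hinge [(0.92, [0.6922, -0.2037, 0.0773])]
side rack [(0.78, [0.4243, -0.2845, 0.0026])]
side pin [(0.85, [0.2614, -0.3508, 0.0168]), (0.77, [0.4283, -0.2536, 0.0444]), (0.58, [0.5527, -0.3915, 0.0152])]
side pin_head [(0.68, [0.38, -0.2503, 0.0432]), (0.57, [0.2535, -0.3965, 0.0218]), (0.56, [0.5181, -0.4019, 0.0225]), (0.56, [0.4276, -0.2539, 0.0429])]
side pin_nose [(0.78, [0.5937, -0.3767, 0.0066]), (0.76, [0.2802, -0.312, 0.0046]), (0.53, [0.4678, -0.2541, 0.0404])]
side plain_pin [(0.61, [0.4199, -0.3176, 0.0455])]
```

View pics/top0.png

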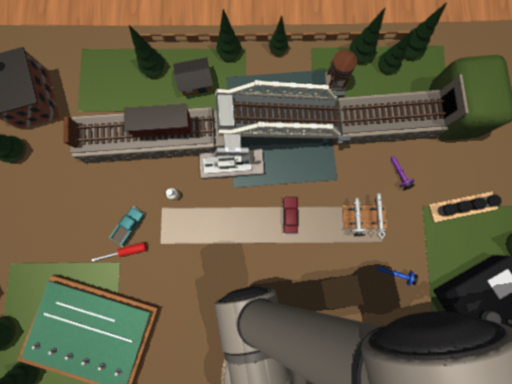

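View pics/side0.png

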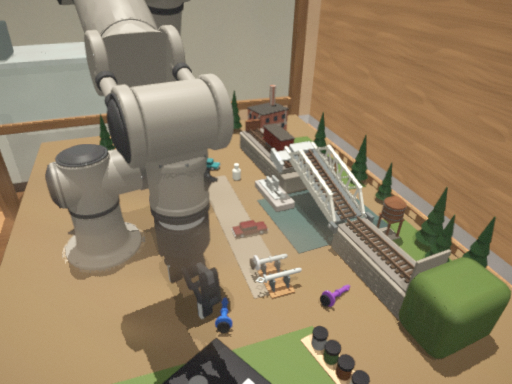

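Candidates for the pin: the blue look-alike at top (400,273) / side (224,317), the purple one at top (402,173) / side (336,295), and the two rack pins at top (361,215) and (380,215) / side (270,262) and (282,276). The raised span's free end is near top (228,120), with the fork at (232,162). I'll check a close crop of the rack.

```bash
python3 - <<'E'
from h import *
a=cv2.imread('pics/top0.png')[190:245,335:395];b=cv2.imread('pics/side0.png')[240:305,235:315]
r=lambda i:cv2.resize(i,(390,int(390*i.shape[0]/i.shape[1])),interpolation=3)
c=cv2.imread('pics/side0.png')[140:215,245:325];d=cv2.imread('pics/top0.png')[80:185,190:270]
A=[cv2.resize(i,(390,295),interpolation=3) for i in (a,b,c,d)]
cv2.imwrite('pics/crop1.png',np.vstack([np.hstack(A[:2]),np.hstack(A[2:])]))
f=m.grab_frame('wrist');print(f['tool_from_camera'],f['fx'],f['cx'],f['cy'])
f=m.grab_frame('top');print(f['R'],f['t'],f['fx'])
E
```

```text
[[-3.15442465e-04 -9.47571358e-01 -3.19544084e-01  8.22065564e-02]
 [ 9.99999446e-01 -6.19939707e-04  8.51196546e-04  2.68370921e-04]
 [-1.00466753e-03 -3.19543638e-01  9.47571028e-01 -1.42710869e-01]
 [ 0.00000000e+00  0.00000000e+00  0.00000000e+00  1.00000000e+00]] 292.4669402943032 254.3332654029538 190.16318616552348
[[-0.00702712 -0.99995443 -0.00646168]
 [-0.98700325  0.00797327 -0.16050239]
 [ 0.1605466   0.00524983 -0.9870143 ]] [0.0292852  0.49614475 0.9326796 ] 351.53085259449466
```

View pics/crop1.png

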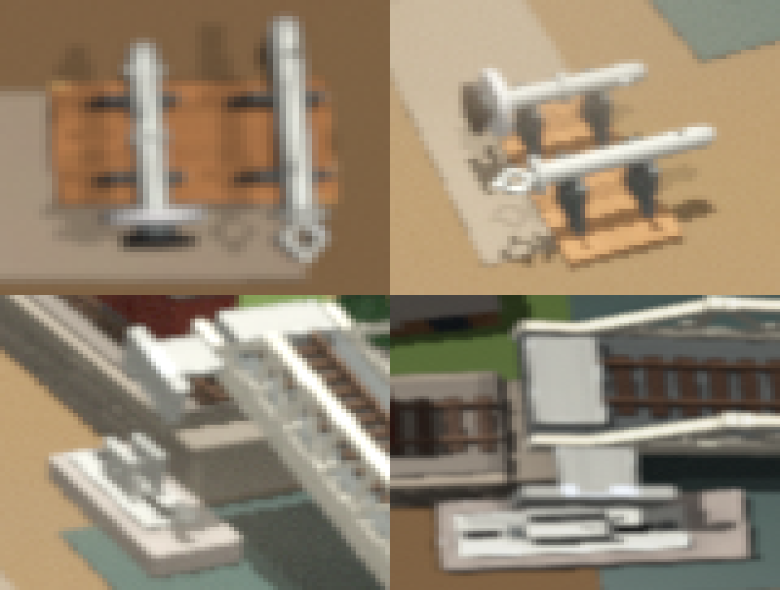

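The close crop (top row) settles it: the pin with the disc head and black button is the left one in the top view, at top (361,215), y≈-0.254. The one with a ring head at (380,215) is the plain pin. I'll go over the rack for one close wrist measurement, then on to the bridge.

Request:
move_arm(plan=[34,33,5,0.176,34,33,5,0.176,34,33,5,0.176,34,33,5,0.176,34,33,5,0.176,34,33,5,0.176,34,33,5,0.177,0,0,0,0,0,0,0,0], grip=-1)

```text
time: 2.33
eef_pos: [0.4117, -0.2645, 0.2662]
orientation: [-3.141, 0.0, 1.57]
contact_force: [-0.0, -0.4, 0.5]
grip_width: 0.0002
grasp_force: 0.0
```

```bash
python3 - <<'E'
from h import *
st=m.get_state();print(st['time'],st['eef_pos'],st['orientation'],st['contact_force'],st['grip_width'])
f=m.grab_frame('wrist');save(f,'w1.png');np.savez('w1.npz',st=0,**f)
for l in ['pin','pin_head','pin_nose','rack','pin_button','plain_pin']:
    r=m.tip_of(l,'wrist') if l not in('pin_button',) else m.spot_in(l,'wrist');print(l,[(round(x['conf'],2),np.round(x['location'],4).tolist()) for x in r[:4]])
P=cloud(f,st)
np.save('P1.npy',P)
Z=P[...,2]
# points on shank/neck top: z 0.046-0.054 near y -0.254
k=(abs(P[...,1]+.254)<.012)&(Z>.046)&(Z<.06)
Q=P[k]
for x in np.arange(.34,.50,.004):
    q=Q[abs(Q[:,0]-x)<.002]
    if len(q)>5: 
        t=q[q[:,2]>q[:,2].max()-.002];print(round(x,3),len(q),q[:,2].max().round(4),t[:,1].mean().round(4))
E
```

```text
2.325 [ 0.41171775 -0.264513    0.26616893] [-3.14115314e+00  1.62752542e-04  1.56986160e+00] [-0.02984103 -0.37766738  0.53623337] 0.00016593028087560904
pin [(0.77, [0.5524, -0.391, 0.0123]), (0.73, [0.4197, -0.2549, 0.0435]), (0.65, [0.27, -0.3511, 0.0116])]
pin_head [(0.88, [0.2506, -0.3943, 0.0172]), (0.79, [0.5135, -0.4039, 0.0177]), (0.64, [0.3786, -0.2556, 0.0444])]
pin_nose [(0.92, [0.466, -0.259, 0.0448]), (0.64, [0.2783, -0.3092, 0.0023])]
rack [(0.82, [0.4227, -0.2867, 0.0027])]
pin_button [(0.58, [0.3734, -0.2561, 0.0568]), (0.51, [0.5007, -0.4037, 0.0295]), (0.43, [0.2535, -0.4019, 0.0317])]
plain_pin [(0.3, [0.4236, -0.2861, 0.0002]), (0.17, [0.469, -0.2591, 0.0468])]Traceback (most recent call last):
  File "<stdin>", line 6, in <module>
  File "h.py", line 18, in cloud
    v,u=np.mgrid[:384,:512];return world(f,u,v,f['depth'],st)
                                   ~~~~~^^^^^^^^^^^^^^^^^^^^^
  File "h.py", line 16, in world
    return Ro.from_euler('xyz',st['orientation']).apply(P)+st['eef_pos']
           ~~~~~~~~~~~~~~~~~~~~~~~~~~~~~~~~~~~~~~~~~~~~^^^
  File "scipy/spatial/transform/_rotation.pyx", line 2580, in scipy.spatial.transform._rotation.Rotation.apply
ValueError: Expected input of shape (3,) or (P, 3), got (384, 512, 3).
```

View pics/w1.png

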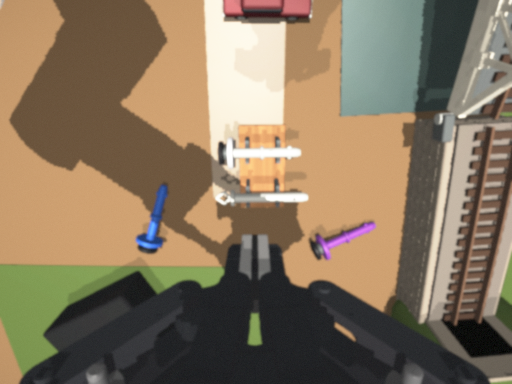

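The wrist view shows the ball-lock pin at rows ≈153, from its black button (223) to its nose (300), and the plain pin below it at row 198. Next I'll measure its axis.

```bash
sed -i "s/return Ro.from_euler('xyz',st\['orientation'\]).apply(P)+st\['eef_pos'\]/return P@Ro.from_euler('xyz',st['orientation']).as_matrix().T+st['eef_pos']/" h.py
python3 - <<'E'
from h import *
st=m.get_state();f=dict(np.load('w1.npz'));P=cloud(f,st)
Z=P[...,2]
k=(abs(P[...,1]+.257)<.022)&(Z>.038)&(Z<.08);Q=P[k]
for x in np.arange(.356,.476,.004):
    q=Q[abs(Q[:,0]-x)<.002]
    if len(q)>2: 
        t=q[q[:,2]>.045];print(round(x,3),len(q),q[:,2].max().round(4),t[:,1].mean().round(4),t[:,1].min().round(4),t[:,1].max().round(4))
k=(abs(P[...,1]+.257)<.01)&(Z>.042)&(Z<.08);print(np.percentile(P[k][:,0],[0,1,99,100]))
E
```

```text
0.368 54 0.0606 -0.2547 -0.2711 -0.2418
0.372 89 0.0612 -0.2547 -0.2708 -0.242
0.376 39 0.0543 -0.2555 -0.2633 -0.2483
0.38 79 0.0656 -0.2522 -0.2733 -0.2362
0.384 119 0.0659 -0.2549 -0.2743 -0.237
0.388 27 0.0526 -0.2555 -0.2608 -0.2508
0.392 36 0.0519 -0.2556 -0.2609 -0.251
0.396 27 0.0525 -0.2555 -0.261 -0.2509
0.4 57 0.0521 -0.255 -0.2642 -0.2463
0.404 58 0.0526 -0.2559 -0.2655 -0.2474
0.408 30 0.0529 -0.2552 -0.2609 -0.2501
0.412 40 0.0528 -0.2552 -0.2611 -0.2499
0.416 30 0.0523 -0.2551 -0.261 -0.2498
0.42 39 0.0546 -0.2545 -0.2631 -0.2476
0.424 34 0.0547 -0.2549 -0.2629 -0.2476
0.428 36 0.0521 -0.255 -0.2612 -0.25
0.432 33 0.0529 -0.255 -0.2611 -0.25
0.436 30 0.0517 -0.255 -0.2613 -0.2498
0.44 62 0.0522 -0.2558 -0.2643 -0.2497
0.444 60 0.0522 -0.2547 -0.2641 -0.2464
0.448 37 0.052 -0.2548 -0.2612 -0.2497
0.452 35 0.0522 -0.2551 -0.2627 -0.2486
0.456 37 0.0528 -0.2546 -0.2626 -0.2476
0.46 32 0.0526 -0.2552 -0.2616 -0.2497
0.464 28 0.0523 -0.2543 -0.2596 -0.2499
0.468 20 0.051 -0.2551 -0.26 -0.2508
[0.36684435 0.36815271 0.69403632 0.71289042]
```

Request:
move_arm(plan=[37,50,0,0,37,50,0,0,37,50,0,0,37,50,0,0,37,50,0,0,37,50,0,0,37,45,0,0.04,0,0,0,0.037,0,0,0,0])

```text
time: 3.8
eef_pos: [0.6708, 0.0801, 0.2657]
orientation: [-3.14, 0.0, 1.648]
contact_force: [0.3, -1.0, 0.0]
grip_width: -0.0
grasp_force: 0.0
```

```bash
python3 - <<'E'
from h import *
for c in ('wrist','top','side'):
    st=m.get_state()
    f=m.grab_frame(c);np.savez(c+'2.npz',**f);save(f,c+'2.png')
    if c=='wrist':print(st['time'],st['eef_pos'],st['orientation'],st['contact_force'])
    for l in ['span_end','lock','fork_far','hinge','bridge']:
        r=m.tip_of(l,c);print(c,l,[(round(x['conf'],2),np.round(x['location'],4).tolist()) for x in r[:3]])
E
```

```text
3.8 [0.67075632 0.08012877 0.26574763] [-3.14048678e+00  4.15651905e-04  1.64751233e+00] [ 0.27334857 -0.98603387  0.00835365]
wrist span_end [(0.56, [0.666, 0.0927, 0.1896])]
wrist lock [(0.93, [0.555, 0.0886, 0.0558])]
wrist fork_far [(0.74, [0.5897, 0.0897, 0.0567])]
wrist hinge []
wrist bridge [(0.87, [0.5594, 0.0894, 0.0027])]
top span_end []
top lock [(0.39, [0.4203, -0.2599, 0.047])]
top fork_far [(0.39, [0.6871, -0.205, 0.0772])]
top hinge [(0.73, [0.6887, -0.2061, 0.072])]
top bridge []
side span_end [(0.95, [0.6687, 0.0883, 0.1895])]
side lock [(0.81, [0.5591, 0.0884, 0.0532])]
side fork_far [(0.76, [0.5871, 0.0892, 0.0593]), (0.64, [0.4833, 0.2533, 0.0031])]
side hinge [(0.79, [0.6921, -0.2036, 0.0755]), (0.3, [0.3808, -0.2514, 0.0414])]
side bridge [(0.62, [0.5555, 0.0902, -0.004])]
```

Pin axis: y≈-0.2555, z 0.045, along world x, with the shoulder origin at x≈0.423 and the head between 0.379 and 0.3855. Next I press the span.

Request:
move_arm(plan=[-1,4,-35,0,-1,4,-30,0,0,0,-8,0,0,1,-6,0,0,1,-6,0,0,1,-6,0,0,1,-6,0,0,1,-6,0,0,1,-6,0,0,1,-6,0])

```text
time: 5.95
eef_pos: [0.6689, 0.0958, 0.1508]
orientation: [-3.141, -0.0, 1.648]
contact_force: [-0.4, 1.2, 2.2]
grip_width: 0.0001
grasp_force: 0.8
```

Request:
move_arm(plan=[0,1,-6,0,0,1,-6,0,0,1,-6,0,0,1,-6,0,0,1,-6,0])

```text
time: 6.58
eef_pos: [0.6689, 0.1006, 0.1208]
orientation: [-3.141, 0.0, 1.648]
contact_force: [-1.6, 0.8, 1.4]
grip_width: 0.0001
grasp_force: 0.8
```

Request:
move_arm(plan=[0,1,-6,0,0,1,-6,0,0,1,-5,0,0,0,-3,0,0,0,-2,0])

```text
time: 7.2
eef_pos: [0.6691, 0.1038, 0.0992]
orientation: [3.141, -0.0, 1.648]
contact_force: [-0.6, 1.1, 1.2]
grip_width: -0.0002
grasp_force: 0.7
```

Request:
move_arm(plan=[0,0,-1,0,0,0,-1,0,0,0,0,0])

```text
time: 7.58
eef_pos: [0.669, 0.1037, 0.0973]
orientation: [3.141, 0.0, 1.648]
contact_force: [-0.3, 0.7, 0.4]
grip_width: 0.0001
grasp_force: 0.4
```

Request:
move_arm(plan=[0,0,-1,0,0,0,-0.5,0,0,0,-0.5,0,0,0,0,0])

```text
time: 8.07
eef_pos: [0.669, 0.1036, 0.0953]
orientation: [3.142, 0.0, 1.648]
contact_force: [0.7, 1.0, 0.1]
grip_width: 0.0003
grasp_force: 0.4
```

Request:
move_arm(plan=[0,0,-0.5,0,0,0,0,0])

```text
time: 8.32
eef_pos: [0.669, 0.1036, 0.0951]
orientation: [3.141, 0.0, 1.648]
contact_force: [-1.2, 0.1, 3.6]
grip_width: 0.0002
grasp_force: 1.7
```

Request:
move_arm(plan=[0,0,-0.5,0,0,0,0,0,0,0,0,0])

```text
time: 8.7
eef_pos: [0.669, 0.1036, 0.095]
orientation: [3.141, 0.0, 1.648]
contact_force: [-1.9, 0.6, 6.3]
grip_width: 0.0001
grasp_force: 3.1
```

Request:
move_arm(plan=[0,0,-0.5,0,0,0,0,0,0,0,0,0])

```text
time: 9.07
eef_pos: [0.6691, 0.1036, 0.0951]
orientation: [3.141, 0.0, 1.648]
contact_force: [-3.5, 0.1, 8.1]
grip_width: 0.0001
grasp_force: 4.3
```

The span is on its hard stop at z 0.0950, with force rising to 8 N and no further movement. I'll back off and look at the fork's near face obliquely.

Request:
move_arm(plan=[0,0,30,0,0,0,55,0,0,0,45,0,-52,-5,-10,0,-52,-5,-10,0,-52,-5,-15,0,-52,-5,-20,0,-51,-5,-30,0,0,0,0,0,0,0,0,0], grip=-0.15)

```text
time: 10.32
eef_pos: [0.4113, 0.0785, 0.1394]
orientation: [3.139, 0.0, 1.648]
contact_force: [0.7, 0.1, 0.7]
grip_width: 0.0363
grasp_force: 0.0
```

```bash
python3 - <<'E'
from h import *
for c in ('wrist','side'):
    st=m.get_state()
    f=m.grab_frame(c);np.savez(c+'3.npz',**f,**{'s_'+k:v for k,v in st.items()});save(f,c+'3.png')
    if c=='wrist':print(st['time'],st['eef_pos'],st['orientation'],st['contact_force'],st['grip_width'])
    for l in ['span_end','lock','fork_far','hinge','bridge']:
        r=m.tip_of(l,c);print(c,l,[(round(x['conf'],2),np.round(x['location'],4).tolist()) for x in r[:3]])
f=dict(np.load('wrist3.npz'));st=dict(eef_pos=f['s_eef_pos'],orientation=f['s_orientation'])
P=cloud(f,st);np.save('P3.npy',P)
a=cv2.imread('pics/wrist3.png')[90:300,352:512];cv2.imwrite('pics/w3c.png',cv2.resize(a,(456,600),interpolation=3))
E
```

```text
10.325 [0.4112698  0.07854549 0.13939433] [3.13929177e+00 3.31467302e-04 1.64771079e+00] [0.7340873 0.0507893 0.725899 ] 0.03629650085333554
wrist span_end []
wrist lock []
wrist fork_far [(0.85, [0.5903, 0.0914, 0.0571])]
wrist hinge []
wrist bridge [(0.61, [0.5604, 0.0899, 0.0026])]
side span_end [(0.71, [0.6667, 0.1081, 0.0938])]
side lock [(0.7, [0.4225, -0.2549, 0.0411]), (0.45, [0.3796, -0.2538, 0.0402])]
side fork_far [(0.8, [0.5864, 0.092, 0.059])]
side hinge [(0.94, [0.6929, -0.2011, 0.0763])]
side bridge [(0.97, [0.5522, 0.0903, 0.0005])]
```

View pics/w3c.png

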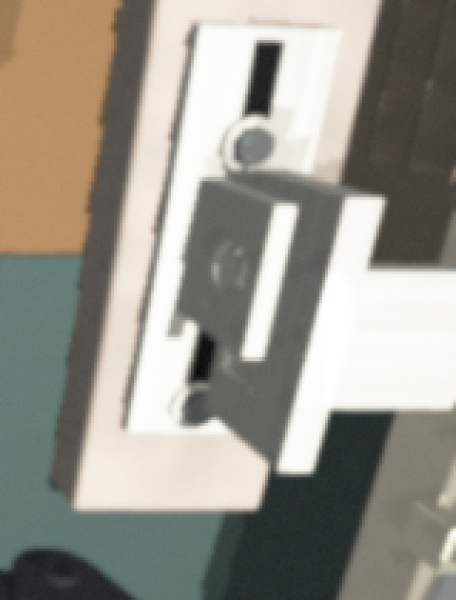

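The crop shows the near cheek with its bore at crop (232,265), i.e. wrist pixel ≈(433,183). The lug hangs behind it, closed in the fork, and the fork has slid toward +y in its slots. I'll measure it in 3D.

```bash
python3 - <<'E'
from h import *
P=np.load('P3.npy');v,u=np.mgrid[:384,:512]
k=(P[...,2]>.066)&(P[...,2]<.072)&(u>400)&(v>130)&(v<260)&(P[...,0]<.60)
n,lab=cv2.connectedComponents(k.astype(np.uint8))
for i in range(1,n):
    q=P[lab==i]
    if len(q)>30:
        r=cv2.minAreaRect((q[:,:2]*1000).astype(np.float32));print(len(q),r,q[:,2].mean(), u[lab==i].mean(),v[lab==i].mean())
# cheek face plane
k=(u>405)&(u<445)&(v>150)&(v<235)&(P[...,2]>.035)&(P[...,2]<.066)&(P[...,0]>.545)&(P[...,0]<.575)
Q=P[k];print(len(Q))
A=np.c_[Q[:,1],Q[:,2],np.ones(len(Q))];w=np.ones(len(Q),bool)
for _ in range(8):
    c=np.linalg.lstsq(A[w],Q[w,0],rcond=None)[0];e=Q[:,0]-A@c;w=abs(e)<.0015
print(c,w.sum(),e[w].std());q=Q[w]
for z in np.arange(.034,.07,.004):
    s=q[abs(q[:,2]-z)<.002]
    if len(s):print(round(z,3),len(s),s[:,1].min().round(4),s[:,1].max().round(4))
f=dict(np.load('wrist3.npz'));st=dict(eef_pos=f['s_eef_pos'],orientation=f['s_orientation'])
for p in [(433.4,182.8),(428,182),(438,183),(433,176),(433,189)]:print(p,world(f,*p,st=st))
D=(world(f,433.4,182.8,1.,st)-world(f,433.4,182.8,0.,st));O=world(f,433.4,182.8,0.,st)
t=(.055-O[2])/D[2];print('hole at z55',O+t*D)
t=(O[0]-c[0]*O[1]-c[1]*O[2]-c[2])/-(D[0]-c[0]*D[1]-c[1]*D[2]);print('hole on plane',O+t*D)
# tread/steps: plinth & base plate edges direction
a=cv2.cvtColor(f['image'],cv2.COLOR_RGB2BGR)[150:240,395:485];cv2.imwrite('pics/w3d.png',cv2.resize(a,(600,600),interpolation=2))
E
```

```text
1037 ((562.7847290039062, 89.8466796875), (78.84168243408203, 17.695241928100586), 88.34356689453125) 0.0689450374919217 447.8399228543877 192.6036644165863
1600
[-0.22849549  0.03760405  0.58048076] 745 0.0008079481361049165
0.034 24 0.0449 0.1203
0.038 62 0.0474 0.1225
0.042 68 0.0518 0.1228
0.046 103 0.0507 0.1226
0.05 144 0.0522 0.1227
0.054 100 0.054 0.1224
0.058 97 0.0558 0.1227
0.062 100 0.0577 0.123
0.066 47 0.0595 0.1225
(433.4, 182.8) [0.56260223 0.0996126  0.04862382]
(428, 182) [0.55806604 0.09979661 0.04804569]
(438, 183) [0.56711131 0.0995911  0.04801458]
(433, 176) [0.55866043 0.1061681  0.05153865]
(433, 189) [0.5620115  0.09486288 0.0512153 ]
hole at z55 [0.55828607 0.10127197 0.055     ]
hole on plane [0.55944627 0.10082593 0.05328607]
```

View pics/w3d.png

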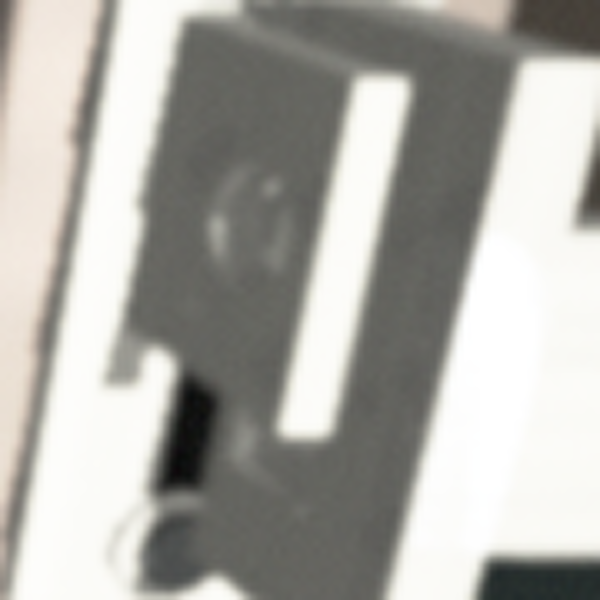

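```bash
python3 - <<'E'
from h import *
f=dict(np.load('wrist3.npz'));st=dict(eef_pos=f['s_eef_pos'],orientation=f['s_orientation'])
def at(x,y,z):
    p=(395+x/6.667-.5,150+y/6.667-.5);O=world(f,*p,0.,st);D=world(f,*p,1.,st)-O;return O+(z-O[2])/D[2]*D
for n,x,y,z in [('near,+y',355,72,.069),('far,+y',412,76,.069),('near,-y',277,440,.069),('far,-y',333,440,.069),('hole',250,220,.055),('hole top',262,165,.059),('hole bot',245,278,.055)]:
    print(n,at(x,y,z).round(4))
E
```

```text
near,+y [0.5552 0.1233 0.069 ]
far,+y [0.562  0.1234 0.069 ]
near,-y [0.5587 0.078  0.069 ]
far,-y [0.5657 0.0784 0.069 ]
hole [0.557  0.1014 0.055 ]
hole top [0.5539 0.1094 0.059 ]
hole bot [0.5585 0.0939 0.055 ]
```

Bridge yaw ≈ 0.077 rad, and the bore is at (0.557, 0.101) on the near face, about +12 mm off nominal. The cheek's middle and the bore ring agree. Now I fetch the pin.

Request:
move_arm(plan=[-6,-55,0,-0.039,-6,-55,0,-0.039,-6,-55,0,0,-6,-55,0,0,-5,-55,0,0,-5,-59,-10,0,0,0,-30,0,0,0,-10,0,0,0,0,0,0,0,0,0], grip=-0.15, grip_force=40)

```text
time: 12.18
eef_pos: [0.3767, -0.2551, 0.0897]
orientation: [3.14, 0.001, 1.571]
contact_force: [-0.2, 0.0, 0.0]
grip_width: 0.0366
grasp_force: 0.0
```

Request:
move_arm(plan=[0,0,-15,0,0,0,-12,0,0,0,-6,0,0,0,-4.5,0,0,0,0,0,0,0,0,0])

```text
time: 12.92
eef_pos: [0.3762, -0.2555, 0.0515]
orientation: [3.141, 0.0, 1.57]
contact_force: [-0.4, 0.3, -0.9]
grip_width: 0.036
grasp_force: 0.0
```

Request:
move_arm(plan=[0,0,0,0,0,0,0,0,0,0,0,0,0,0,0,0,0,0,0,0,0,0,0,0], grip=-1, grip_force=40)

```text
time: 13.68
eef_pos: [0.376, -0.2553, 0.0513]
orientation: [3.142, -0.0, 1.57]
contact_force: [-0.3, -0.4, -1.6]
grip_width: 0.011
grasp_force: 42.4
```

Request:
move_arm(plan=[0,0,5,0,0,0,15,0,0,0,30,0,0,0,40,0,0,0,0,0,0,0,0,0])

```text
time: 14.42
eef_pos: [0.3756, -0.255, 0.1409]
orientation: [-3.141, -0.0, 1.57]
contact_force: [-0.2, -0.8, -1.7]
grip_width: 0.0114
grasp_force: 42.4
```

```bash
python3 - <<'E'
from h import *
F=[]
for c in ('wrist','side'):
    st=m.get_state();f=m.grab_frame(c);np.savez(c+'4.npz',**f,**{'s_'+k:v for k,v in st.items()})
    F.append(cv2.cvtColor(f['image'],cv2.COLOR_RGB2BGR))
    for l in ['pin','pin_head','pin_nose']:
        r=m.tip_of(l,c);print(c,l,[(round(x['conf'],2),np.round(x['location'],4).tolist()) for x in r[:4]])
print(st)
a=cv2.resize(F[0][170:290,180:340],(400,300),interpolation=3);b=cv2.resize(F[1][190:295,205:345],(400,300),interpolation=3)
cv2.imwrite('pics/c4.png',np.hstack([a,b]))
E
```

```text
wrist pin [(0.97, [0.2671, -0.3529, 0.011]), (0.96, [0.5546, -0.3873, 0.0109]), (0.94, [0.417, -0.2557, 0.1376])]
wrist pin_head [(0.94, [0.5147, -0.4084, 0.0194]), (0.89, [0.3797, -0.2537, 0.1347]), (0.75, [0.2545, -0.3921, 0.0219])]
wrist pin_nose [(0.82, [0.5974, -0.3755, 0.0045]), (0.76, [0.2783, -0.3103, 0.0059]), (0.68, [0.463, -0.259, 0.1346])]
side pin [(0.66, [0.2672, -0.3498, 0.0133]), (0.62, [0.4237, -0.2526, 0.131]), (0.6, [0.5503, -0.3907, 0.0145]), (0.37, [0.3253, 0.3945, -0.0022])]
side pin_head [(0.85, [0.5184, -0.399, 0.0206]), (0.7, [0.2551, -0.3961, 0.02]), (0.59, [0.3751, -0.2516, 0.1315])]
side pin_nose [(0.89, [0.2791, -0.3106, 0.0005]), (0.7, [0.5894, -0.3748, 0.0081]), (0.51, [0.4652, -0.2558, 0.1333])]
{'time': 14.625, 'q': array([-7.65487502e-01,  3.18538053e-01,  1.84225916e+00,  2.22789665e-05,
        9.83027103e-01, -7.64510718e-01]), 'qvel': array([ 0.00047025, -0.00072835, -0.00557451,  0.00129737,  0.00212996,
       -0.00073266]), 'joint_torque': array([ 1.51444227e-02, -3.86651194e+01, -2.07945389e+01,  2.71997281e-02,
       -2.37630709e-02, -6.77449370e-04]), 'eef_pos': array([ 0.37552557, -0.25489624,  0.14030238]), 'orientation': array([-3.13999483e+00, -1.55808214e-03,  1.56980592e+00]), 'contact_force': array([ 0.66182327,  0.43365824, -1.53566774]), 'torque': array([ 0.05250336,  0.09656346, -0.01385056]), 'grasp_force': 42.379100918769836, 'grip_width': 0.011201094647626112}
```

View pics/c4.png

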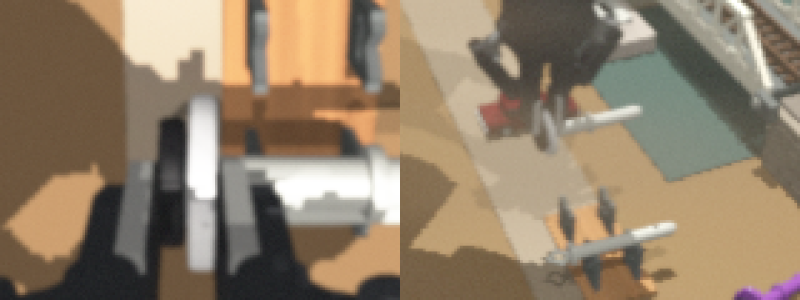

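The pin is held properly: the left pad sits on the black button and the right pad in front of the head over the neck. I'll check its tilt and offset in the hand from depth.

```bash
cat > tilt.py <<'E'
from h import *
import sys
def run(name):
    f=dict(np.load(name));st=dict(eef_pos=f['s_eef_pos'],orientation=f['s_orientation'])
    P=cloud(f,st);from scipy.spatial.transform import Rotation as Ro
    T=(P-st['eef_pos'])@Ro.from_euler('xyz',st['orientation']).as_matrix() # tool coords: y along pin(+nose), x lateral, z down
    k=(abs(T[...,0])<.03)&(T[...,1]>.005)&(T[...,1]<.12)&(abs(T[...,2]-.007)<.022)
    Q=T[k]
    for y in np.arange(.010,.11,.004):
        q=Q[abs(Q[:,1]-y)<.002]
        if len(q)>3:print(round(y,3),len(q),'ztop',np.percentile(q[:,2],[3,10,20]).round(4),'x',q[:,0].min().round(4),q[:,0].max().round(4))
run(sys.argv[1])
E
python3 tilt.py wrist4.npz
```

```text
0.01 94 ztop [-0.0145 -0.0138 -0.0122] x 0.005 0.0111
0.014 109 ztop [-0.0144 -0.0132 -0.0113] x 0.0025 0.011
0.018 131 ztop [-0.014  -0.013  -0.0105] x 0.0014 0.0069
0.022 129 ztop [-0.0004  0.0001  0.0004] x -0.0047 0.0061
0.026 142 ztop [-0.0004 -0.0001  0.0003] x -0.0039 0.0061
0.03 145 ztop [-0.0006 -0.0001  0.0002] x -0.0039 0.0061
0.034 143 ztop [-0.0005 -0.      0.0002] x -0.004 0.0061
0.038 147 ztop [-0.0007 -0.0003  0.0001] x -0.0053 0.0061
0.042 266 ztop [-0.0035 -0.003  -0.0024] x -0.0089 0.0088
0.046 130 ztop [-0.0016 -0.0008 -0.0004] x -0.0044 0.0084
0.05 155 ztop [-0.0012 -0.0006 -0.0002] x -0.0047 0.0067
0.054 151 ztop [-0.001  -0.0007 -0.0003] x -0.0045 0.0066
0.058 151 ztop [-0.0015 -0.001  -0.0006] x -0.0046 0.0065
0.062 145 ztop [-0.0014 -0.0011 -0.0008] x -0.0044 0.0064
0.066 152 ztop [-0.0014 -0.0011 -0.0009] x -0.0041 0.0066
0.07 150 ztop [-0.0016 -0.0013 -0.001 ] x -0.0042 0.0062
0.074 151 ztop [-0.0017 -0.0014 -0.0012] x -0.0041 0.0064
0.078 160 ztop [-0.0021 -0.0017 -0.0012] x -0.0055 0.0065
0.082 152 ztop [-0.0018 -0.0015 -0.0013] x -0.0053 0.0065
0.086 124 ztop [-0.0019 -0.0014 -0.0011] x -0.0045 0.0063
0.09 61 ztop [-0.0008 -0.0004 -0.0001] x -0.0037 0.0049
```

The pin is nose-up by about 1°, with its axis about 5–6 mm below the TCP and its nose 91 mm ahead. Now carry it to the fork.

Request:
move_arm(plan=[5,30,0,0,10,50,0,0,10,55,0,0,10,55,0,0,10,55,0,0,10,50,0,0.027,5,35,0,0.03,5,16,-15,0.02,0,0,-30,0,0,0,-20,0,0,0,0,0,0,0,0,0])

```text
time: 16.32
eef_pos: [0.4414, 0.0903, 0.0765]
orientation: [3.141, 0.0, 1.646]
contact_force: [-0.4, 0.0, -0.8]
grip_width: 0.0113
grasp_force: 42.5
```

```bash
python3 - <<'E'
from h import *
st=m.get_state();f=m.grab_frame('wrist');np.savez('wrist5.npz',**f,**{'s_'+k:v for k,v in st.items()})
print(st['time'],st['eef_pos'],st['orientation'],st['contact_force'],st['torque'],st['grip_width'])
a=cv2.cvtColor(f['image'],cv2.COLOR_RGB2BGR)[60:300,192:512];cv2.imwrite('pics/c5.png',cv2.resize(a,(800,600),interpolation=3))
E
python3 tilt.py wrist5.npz
```

```text
16.325 [0.44137789 0.09025743 0.07652551] [3.14123440e+00 1.10599053e-04 1.64619124e+00] [-0.37521803  0.03665316 -0.84298287] [ 0.01677628  0.03482915 -0.02871251] 0.011255800226719818
0.01 96 ztop [-0.0147 -0.014  -0.0123] x 0.005 0.0109
0.014 113 ztop [-0.0146 -0.0135 -0.0116] x 0.0025 0.011
0.018 129 ztop [-0.0145 -0.0126 -0.0111] x 0.0005 0.0071
0.022 126 ztop [-0.0003  0.0002  0.0006] x -0.0049 0.0063
0.026 143 ztop [-0.0005  0.0001  0.0004] x -0.004 0.0062
0.03 144 ztop [-0.0004  0.0001  0.0004] x -0.0042 0.006
0.034 144 ztop [-0.0004 -0.0002  0.    ] x -0.0037 0.0061
0.038 148 ztop [-0.0006 -0.0002  0.0001] x -0.0053 0.0062
0.042 262 ztop [-0.0033 -0.0029 -0.0024] x -0.008 0.009
0.046 133 ztop [-0.001  -0.0007 -0.0003] x -0.0057 0.0086
0.05 154 ztop [-0.0009 -0.0006 -0.0001] x -0.0051 0.0064
0.054 153 ztop [-0.0013 -0.0008 -0.0004] x -0.0046 0.0067
0.058 149 ztop [-0.0009 -0.0006 -0.0005] x -0.0044 0.0064
0.062 150 ztop [-0.0015 -0.0011 -0.0006] x -0.004 0.0067
0.066 142 ztop [-0.0013 -0.001  -0.0007] x -0.0043 0.0066
0.07 155 ztop [-0.0016 -0.0012 -0.0008] x -0.0044 0.0065
0.074 146 ztop [-0.0019 -0.0014 -0.0011] x -0.0038 0.0065
0.078 157 ztop [-0.0018 -0.0014 -0.001 ] x -0.0051 0.0065
0.082 151 ztop [-0.0017 -0.0014 -0.0011] x -0.0057 0.0066
0.086 119 ztop [-0.0016 -0.0012 -0.0009] x -0.0051 0.0059
0.09 68 ztop [-0.0007 -0.0005 -0.0002] x -0.0042 0.0053
```

View pics/c5.png

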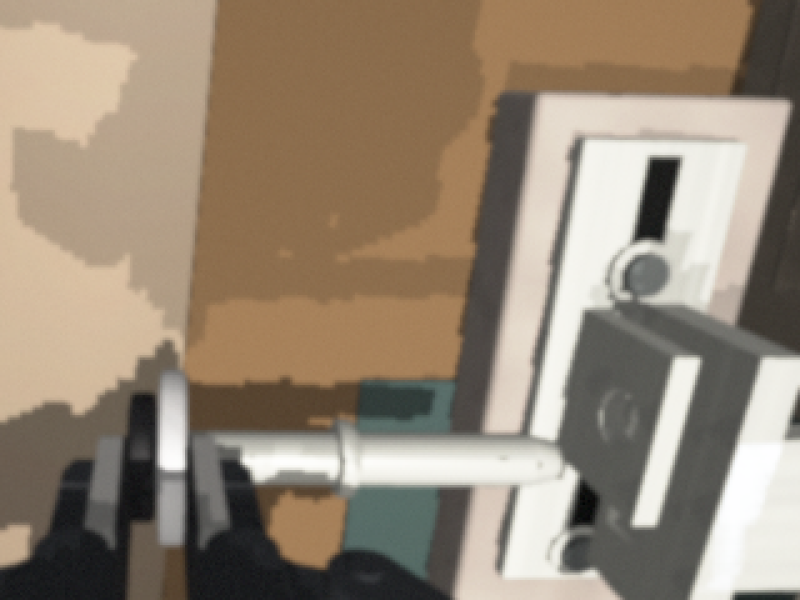

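```bash
python3 - <<'E'
from h import *
from scipy.spatial.transform import Rotation as Ro
f=dict(np.load('wrist5.npz'));st=dict(eef_pos=f['s_eef_pos'],orientation=f['s_orientation'])
R=Ro.from_euler('xyz',st['orientation']).as_matrix()
def at(x,y,z):
    p=(192+x/2.5-.3,60+y/2.5-.3);O=world(f,*p,0.,st);D=world(f,*p,1.,st)-O;X=O+(z-O[2])/D[2]*D;return X.round(4),((X-st['eef_pos'])@R).round(4)
for n,x,y,z in [('n+',678,355,.069),('f+',700,357,.069),('n-',632,527,.069),('f-',655,527,.069),('hole',617,415,.055),('pin upper edge',500,435,.0715),('pin lower',500,483,.0715),('up2',400,432,.0712),('lo2',400,488,.0712)]:
    print(n,*at(x,y,z))
P=cloud(f,st);T=(P-st['eef_pos'])@R;v,u=np.mgrid[:384,:512]
k=(abs(P[...,2]-.069)<.002)&(T[...,1]>.105)&(T[...,1]<.128)&(v>195)&(v<275)
q=T[k];print(len(q),q.min(0),q.max(0))
for x in np.arange(-.03,.04,.005):
    s=q[abs(q[:,0]-x)<.0025]
    if len(s):print(round(x,3),len(s),s[:,1].min().round(4),s[:,1].max().round(4))
E
```

```text
n+ [0.5565 0.1233 0.069 ] [0.0243 0.1172 0.0076]
f+ [0.5618 0.1232 0.069 ] [0.0238 0.1225 0.0076]
n- [0.559  0.0783 0.069 ] [-0.0208  0.1164  0.0076]
f- [0.5649 0.0786 0.069 ] [-0.0209  0.1223  0.0076]
hole [0.5568 0.1017 0.055 ] [0.0027 0.116  0.0216]
pin upper edge [0.5187 0.102  0.0715] [0.0059 0.078  0.0051]
pin lower [0.5216 0.0897 0.0715] [-0.0066  0.08    0.0051]
up2 [0.4958 0.101  0.0712] [0.0066 0.055  0.0053]
lo2 [0.4985 0.0867 0.0712] [-0.0079  0.0567  0.0053]
1290 [-0.02410434  0.11506333  0.00558425] [0.02834979 0.12781364 0.00955939]
-0.025 9 0.1237 0.1257
-0.02 94 0.1155 0.1261
-0.015 117 0.1156 0.1259
-0.01 132 0.1154 0.126
-0.005 122 0.1153 0.1266
0.0 142 0.1152 0.1264
0.005 142 0.1151 0.1264
0.01 145 0.1152 0.1264
0.015 145 0.1156 0.1267
0.02 146 0.1155 0.1264
0.025 87 0.116 0.1266
0.03 9 0.1247 0.1278
```

Request:
move_arm(plan=[0,2,-10,0,0,0,-6,0,10,0.8,0,0,8,0.6,0,0,0,0,0,0,0,0,0,0])

```text
time: 17.12
eef_pos: [0.4589, 0.0941, 0.0603]
orientation: [-3.141, 0.0, 1.647]
contact_force: [-0.8, -0.9, -1.6]
grip_width: 0.0114
grasp_force: 42.5
```

Request:
move_arm(plan=[3,0.2,0,0,3,0.2,0,0,2,0.2,0,0,0,0,0,0])

```text
time: 17.62
eef_pos: [0.4672, 0.0947, 0.0603]
orientation: [3.141, 0.0, 1.647]
contact_force: [-0.0, 0.3, -1.9]
grip_width: 0.011
grasp_force: 42.5
```

Request:
move_arm(plan=[2,0.15,0,0,2,0.15,0,0,0,0,0,0])

```text
time: 18.0
eef_pos: [0.4712, 0.095, 0.0603]
orientation: [3.141, 0.0, 1.647]
contact_force: [-0.0, 0.3, -0.9]
grip_width: 0.0116
grasp_force: 42.5
```

Request:
move_arm(plan=[2,0.15,0,0,0,0,0,0])

```text
time: 18.25
eef_pos: [0.4732, 0.0951, 0.0603]
orientation: [3.141, 0.0, 1.647]
contact_force: [0.5, 0.5, -2.2]
grip_width: 0.0111
grasp_force: 42.5
```

Entered without force. On through the lug.

Request:
move_arm(plan=[2,0.15,0,0,2,0.15,0,0,2,0.15,0,0])

```text
time: 18.62
eef_pos: [0.4792, 0.0955, 0.0603]
orientation: [3.141, 0.0, 1.647]
contact_force: [0.2, -0.0, -1.1]
grip_width: 0.0114
grasp_force: 42.5
```

Request:
move_arm(plan=[2,0.15,0,0,2,0.15,0,0,2,0.15,0,0,0,0,0,0])

```text
time: 19.12
eef_pos: [0.4852, 0.096, 0.0603]
orientation: [3.141, 0.0, 1.647]
contact_force: [-0.5, 0.6, -0.9]
grip_width: 0.0115
grasp_force: 42.5
```

Request:
move_arm(plan=[2,0.15,0,0,2,0.15,0,0,2,0.15,0,0])

```text
time: 19.5
eef_pos: [0.4912, 0.0965, 0.0603]
orientation: [3.141, 0.0, 1.647]
contact_force: [0.6, 0.2, -0.6]
grip_width: 0.0114
grasp_force: 42.5
```

Request:
move_arm(plan=[2,0.15,0,0,2,0.15,0,0,2,0.15,0,0])

```text
time: 19.88
eef_pos: [0.497, 0.0969, 0.0603]
orientation: [-3.141, 0.0, 1.647]
contact_force: [0.4, -0.2, -1.0]
grip_width: 0.0115
grasp_force: 42.5
```

Request:
move_arm(plan=[2,0.15,0,0,2,0.15,0,0,2,0.15,0,0,2,0.15,0,0])

```text
time: 20.38
eef_pos: [0.5051, 0.0975, 0.0603]
orientation: [3.141, 0.0, 1.647]
contact_force: [0.1, 0.2, -1.6]
grip_width: 0.0112
grasp_force: 42.6
```

Request:
move_arm(plan=[2,0.15,0,0,1,0.1,0,0,1,0.1,0,0,0,0,0,0])

```text
time: 20.88
eef_pos: [0.5091, 0.0978, 0.0603]
orientation: [3.141, 0.0, 1.647]
contact_force: [1.1, -0.5, -0.4]
grip_width: 0.0111
grasp_force: 42.6
```

Request:
move_arm(plan=[1,0.1,0,0,1,0.1,0,0,0,0,0,0])

```text
time: 21.25
eef_pos: [0.5112, 0.0981, 0.0603]
orientation: [3.141, 0.0, 1.647]
contact_force: [0.5, -0.0, -1.6]
grip_width: 0.0108
grasp_force: 42.6
```

Request:
move_arm(plan=[1,0.1,0,0,0,0,0,0])

```text
time: 21.5
eef_pos: [0.5121, 0.0981, 0.0603]
orientation: [3.141, 0.0, 1.647]
contact_force: [-0.4, -1.2, -0.9]
grip_width: 0.0112
grasp_force: 42.5
```

Request:
move_arm(plan=[0.6,0,0,0,0,0,0,0])

```text
time: 21.75
eef_pos: [0.5124, 0.0981, 0.0603]
orientation: [-3.141, 0.0, 1.647]
contact_force: [-0.6, -1.6, -1.3]
grip_width: 0.0111
grasp_force: 42.4
```

Request:
move_arm(plan=[0.6,0,0,0,0,0,0,0])

```text
time: 22.0
eef_pos: [0.5125, 0.0981, 0.0602]
orientation: [-3.14, 0.0, 1.647]
contact_force: [-3.1, -1.1, 1.3]
grip_width: 0.0113
grasp_force: 42.0
```

Request:
move_arm(plan=[0.5,0,0,0,0,0,0,0])

```text
time: 22.25
eef_pos: [0.5125, 0.0981, 0.0601]
orientation: [-3.139, -0.0, 1.647]
contact_force: [-5.7, -1.6, 2.5]
grip_width: 0.011
grasp_force: 41.7
```

The shoulder is home: a stop at x 0.5125 with 5.7 N. Release.

Request:
move_arm(plan=[-0.8,0,0,0,0,0,0.5,0,0,0,0.7,0,0,0,0.6,0,0,0,0,0], grip=-0.2)

```text
time: 22.88
eef_pos: [0.5131, 0.0982, 0.0622]
orientation: [3.141, -0.0, 1.647]
contact_force: [0.2, 0.0, -0.6]
grip_width: 0.0342
grasp_force: 0.0
```

```bash
python3 - <<'E'
from h import *
st=m.get_state();f=m.grab_frame('wrist');np.savez('wrist6.npz',**f,**{'s_'+k:v for k,v in st.items()})
print(st['time'],st['eef_pos'],st['contact_force'],st['torque'],st['grip_width'])
a=cv2.cvtColor(f['image'],cv2.COLOR_RGB2BGR)[140:290,180:380];cv2.imwrite('pics/c6.png',cv2.resize(a,(800,600),interpolation=3))
E
python3 tilt.py wrist6.npz | awk '$1<0.05'
```

```text
22.875 [0.51314257 0.09817886 0.06224056] [ 0.18268923  0.019814   -0.55957075] [ 0.03056327 -0.01319371  0.01013456] 0.034155965271919164
0.01 145 ztop [0.0035 0.004  0.0044] x -0.005 0.0057
0.014 141 ztop [0.0034 0.0038 0.0042] x -0.0045 0.0059
0.018 255 ztop [-0.0147 -0.0134 -0.0115] x -0.0115 0.0111
0.022 104 ztop [-0.0143 -0.0136 -0.0122] x 0.0043 0.0111
0.026 95 ztop [-0.0144 -0.0133 -0.0112] x 0.0005 0.0074
0.03 122 ztop [-0.0138 -0.0123 -0.0082] x -0.0 0.0075
0.034 117 ztop [0.0021 0.0025 0.0029] x -0.0047 0.0054
0.038 199 ztop [-0.0003  0.0006  0.0017] x -0.0081 0.0083
0.042 503 ztop [-0.0074 -0.0062 -0.0042] x -0.0227 0.0208
0.046 1138 ztop [-0.0078 -0.0074 -0.007 ] x -0.023 0.0216
```

View pics/c6.png

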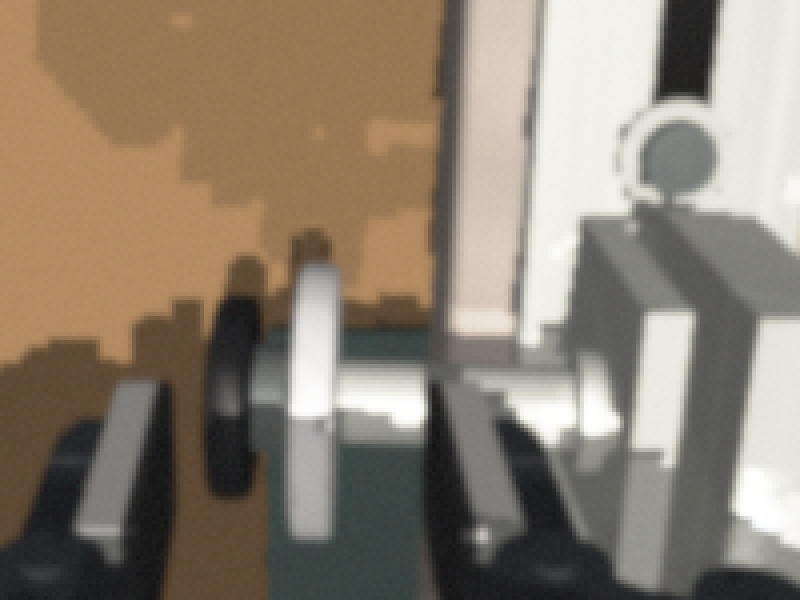

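The button has sprung out, the shoulder sits against the cheek, and the fingers are clear. Now the pull test, with the front finger against the head from inside.

Request:
move_arm(plan=[-3,-0.2,0,0,-3,-0.2,0,0,-3,-0.2,0,0,-1,-0.1,0,0,0,0,0,0])

```text
time: 23.55
eef_pos: [0.5029, 0.0974, 0.0622]
orientation: [3.141, 0.0, 1.647]
contact_force: [-0.4, -0.2, -0.9]
grip_width: 0.0338
grasp_force: 0.0
```

Request:
move_arm(plan=[-1,-0.1,0,0,-1,-0.1,0,0,0,0,0,0])

```text
time: 23.92
eef_pos: [0.5009, 0.0973, 0.0621]
orientation: [3.141, 0.0, 1.647]
contact_force: [0.6, 0.2, -0.1]
grip_width: 0.0342
grasp_force: 0.0
```

Request:
move_arm(plan=[-1,0,0,0,-0.5,0,0,0,0,0,0,0])

```text
time: 24.3
eef_pos: [0.4999, 0.0973, 0.0623]
orientation: [3.14, 0.0, 1.647]
contact_force: [2.4, 0.4, -0.6]
grip_width: 0.0341
grasp_force: 1.2
```

Request:
move_arm(plan=[-0.7,0,0,0,0,0,0,0])

```text
time: 24.55
eef_pos: [0.4996, 0.0973, 0.0624]
orientation: [3.139, 0.0, 1.647]
contact_force: [5.9, 0.6, -1.7]
grip_width: 0.034
grasp_force: 2.6
```

Request:
move_arm(plan=[-0.8,0,0,0,0,0,0,0,0,0,0,0])

```text
time: 24.92
eef_pos: [0.4996, 0.0973, 0.0626]
orientation: [3.138, 0.0, 1.647]
contact_force: [7.2, 0.2, -1.8]
grip_width: 0.0345
grasp_force: 3.4
```

Request:
move_arm(plan=[0,0,0,0,0,0,0,0,0,0,0,0,0,0,0,0,0,0,0,0,0,0,0,0])

```text
time: 25.68
eef_pos: [0.4996, 0.0973, 0.0626]
orientation: [3.138, 0.0, 1.647]
contact_force: [6.7, 0.3, -1.8]
grip_width: 0.0342
grasp_force: 3.4
```

Around 7 N held for a second with no movement. I'll go to about 10 N for margin.

Request:
move_arm(plan=[-0.8,0,0,0,0,0,0,0,0,0,0,0])

```text
time: 26.05
eef_pos: [0.4995, 0.0973, 0.0628]
orientation: [3.136, 0.0, 1.647]
contact_force: [8.7, -0.0, -1.4]
grip_width: 0.0343
grasp_force: 4.2
```

Request:
move_arm(plan=[-0.2,0,0,0,0,0,0,0,0,0,0,0,0,0,0,0,0,0,0,0,0,0,0,0,0,0,0,0])

```text
time: 26.92
eef_pos: [0.4995, 0.0973, 0.0629]
orientation: [3.136, 0.0, 1.647]
contact_force: [9.2, 0.5, -1.0]
grip_width: 0.0344
grasp_force: 4.4
```

The lock held at about 9 N for 0.9 s. Now back off, lift straight up and check.

Request:
move_arm(plan=[3,0.2,0,0,4,0.3,0,0,3,0.2,0,0,0,0,0,0,0,0,10,0,0,0,20,0,0,0,40,0,0,0,50,0,-40,0,20,0,-50,0,0,0,-50,0,0,0,0,0,0,0])

```text
time: 28.42
eef_pos: [0.3637, 0.0981, 0.2027]
orientation: [-3.141, -0.0, 1.648]
contact_force: [0.5, -0.3, 0.9]
grip_width: 0.0339
grasp_force: 0.0
```

```bash
python3 - <<'E'
from h import *
st=m.get_state();f=m.grab_frame('wrist');np.savez('wrist7.npz',**f)
print(st['time'],st['eef_pos'],st['contact_force'])
for c in('wrist','side','top'):
    g=m.grab_frame(c) if c!='wrist' else f
    if c=='side':s=g
    for l in ['span_end','pin','pin_head','pin_nose']:
        r=m.tip_of(l,c);print(c,l,[(round(x['conf'],2),np.round(x['location'],4).tolist()) for x in r[:4]])
B=lambda i:cv2.cvtColor(i,cv2.COLOR_RGB2BGR)
a=cv2.resize(B(f['image'])[100:280,300:512],(400,340),interpolation=3);b=cv2.resize(B(s['image'])[125:295,205:405],(400,340),interpolation=3)
cv2.imwrite('pics/c7.png',np.hstack([a,b]))
E
```

```text
28.425 [0.36369525 0.09808711 0.20268637] [ 0.45851762 -0.30036248  0.85583299]
wrist span_end []
wrist pin [(0.67, [0.4894, 0.2485, -0.001])]
wrist pin_head [(0.81, [0.5135, 0.0987, 0.0535])]
wrist pin_nose []
side span_end [(0.7, [0.6689, 0.1086, 0.0968]), (0.61, [0.6614, 0.2668, 0.0913])]
side pin [(0.54, [0.2611, -0.3514, 0.0136]), (0.46, [0.5607, 0.1047, 0.053])]
side pin_head [(0.85, [0.2522, -0.3941, 0.0208]), (0.67, [0.5128, 0.1015, 0.0484]), (0.51, [0.5182, -0.4005, 0.0203])]
side pin_nose [(0.88, [0.2762, -0.313, 0.0028]), (0.71, [0.5935, -0.3744, 0.0056])]
top span_end [(0.9, [0.6688, 0.1109, 0.0927])]
top pin [(0.69, [0.5523, -0.3912, 0.0127]), (0.58, [0.2675, -0.3524, 0.015]), (0.42, [0.5518, 0.0951, 0.0569]), (0.2, [0.5156, 0.0981, 0.0524])]
top pin_head [(0.73, [0.5131, 0.0977, 0.0512]), (0.54, [0.5177, -0.4077, 0.0213]), (0.5, [0.254, -0.3921, 0.0195])]
top pin_nose [(0.5, [0.5964, -0.3724, 0.006])]
```

View pics/c7.png

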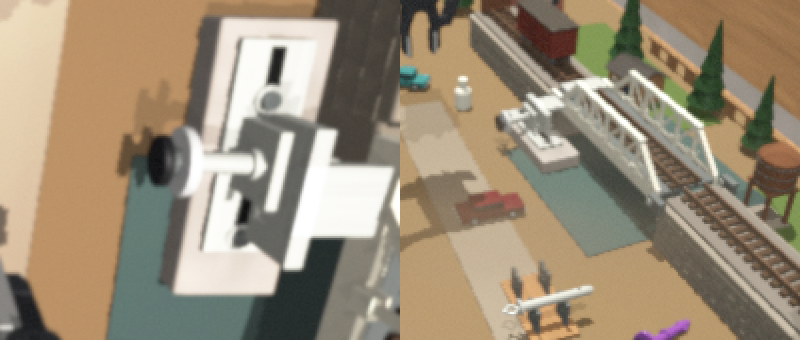

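The bridge is closed. The pin is in the fork with its button out, and the car, plain pin and other things are undisturbed. I'm handing in.

```bash
python3 -c "
from bench import manip as m
print(m.close_job())"
```

```text
the job is handed in; nothing more can be done
None
```

The bridge is closed on its stop, and the ball-lock pin is home in the fork with its button out. It held a pull of about 9 N for 0.9 s, and I saw nothing else disturbed. The arm used about 28 of the 72 seconds. The job is handed in, but no verdict came back.

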